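# Demagnetise a batch of drilled hubs

### The arm

A 7-joint arm with a two-finger parallel gripper is mounted at the origin on the work surface. World frame = base frame: x ahead of the robot, y to its left, z up, the work surface at z = 0. Lengths are in m, angles in rad, forces in N, time in s.
With the tool pointing down it reaches from about 0.35 to 0.9 m from the base axis. Payload 19.9 kg.
Tool frame: the origin (TCP) lies midway between the tips of the shut fingers; the grasp point (between the pads) lies 19 mm behind it; z points along the fingers, y is the direction in which the jaws open and shut (so a half turn about z gives the same grasp; the last joint's range is limited). The gripper opens to 94 mm and grips with 3 to 60 N. Pads are 16 mm wide; open, the fingers measure 119 mm over their backs; the gripper's body (75 mm by 177 mm) begins 78 mm behind the grasp point.
Start: joints at [-1.379, 0.417, -0.01, 1.614, 0.005, 1.111, -0.053], TCP at [0.145, 0.608, 0.167] pointing down, gripper open.
Joint ranges: [-2.81, 2.81], [-0.39, 2.02], [-1.27, 1.25], [0.06, 2.57], [-1.19, 4.33], [0.19, 2], [-2.82, 2.82]. Speed limits (rad/s): [1.89, 1.89, 2.39, 2.39, 3.01, 3.01, 3.01].

### API

Orientations are given as a unit quaternion [w, x, y, z].
In Python, from workcell import ctrl gives the robot as it stands.
- The arm moves only by the tool carry_out, never from a script. Its argument "commands" is text: rows parted by semicolons, each of 7 numbers parted by spaces: the shift along the tool's x, y, z in m, then the turn, a rotation vector about the tool's x, y, z in rad, then the finger opening in m, from 0 to 0.094. A call has 1 to 12 rows; each row is the pose to reach, as a shift and turn from the pose commanded when the call began, along the tool's axes at that moment; what a row does not reach only later rows make up. A row lasts 1/8 s, in which the tool goes at most 62.5 mm and 10.7 degrees, less where a joint would pass 70% of its speed; a pose out of reach is approached as far as the arm can. A call with a gripper value outside its range is refused whole. The fingers move at their own pace and stop on an object; the grip force is fixed at half the most. Time passes only in rows, so rows that repeat a pose let the fingers close. It gives the time, the measured TCP pose, the force and the opening at its end, in the units of the state.
- ctrl.get_state(): the state, without advancing time (a new reading comes with each control period).
- ctrl.snapshot(name): name is "scene" or "top"; returns a dict with "frame" (384x512x3 uint8, red, green, blue), "depth" (384x512 float32, m along the optical axis (not along the pixel's ray), 0 where there is no reading), "mtx" (3x3 intrinsics, pixels), "rvec" (rotation vector, rad) and "tvec" (3), from world to camera coordinates, as OpenCV has them. Camera axes: x right, y down, z forward; pixel columns grow to the right and rows downward; lengths in m; the calibration is good to about 2 mm. A picture is of the moment at which its call begins.
- ctrl.finish_job(): hands the job in, once; it reports no verdict.
The state is a dict: "clock": time; "joints": joint angles; "qvel": joint speeds; "tau": joint torques, N m; "ee_pos": TCP position; "tcp_rot": TCP orientation; "wrist_force": force on the tool from outside, world axes, zero at the start; "wrist_torque": the same for the moment, N m; "width": finger opening in m.
Only numpy, scipy, OpenCV 4.12 (cv2) and the standard library are available. Lean on these libraries where they do the work, as an engineer would, in place of code of your own. Each camera call takes 0.05 s, during which the arm holds its last target.

### The job

Load all the drilled steel hubs on the mat into the round tin of the demagnetiser, boss up and flat in a single layer, packed honeycomb fashion: one hub in the middle of the tin and the others round it, each close beside another outer one. Only when all are in, slide the safety catch on the pulse box fully open, press the button it covered fully down and let it go, then slide the catch fully shut again. Leave the oil can, screwdriver and screw jar alone.

Things in the scene. Friction and masses are not known exactly. Their poses are not given: they have to be found in the camera images.
- hub1: loose turned steel hub (all alike, 5 to 7 are present, the rest absent), 160 g: a round flange 52 mm across and 8 mm thick, lower edge bevelled 2.5 mm, with a plain round boss 22 mm across standing on its middle up to 40 mm above the underside (the part to grip). Origin: centre of the underside; z up through the boss. They start flange down on a 1 mm rubber mat to one side of the machine (underside at bench level).
- hub2: another hub, the same as hub1
- hub3: another hub, the same as hub1
- hub4: another hub, the same as hub1
- hub5: another hub, the same as hub1
- hub6: another hub, the same as hub1
- hub7: another hub, the same as hub1
- tin_floor (a point): centre of the inner floor of the round aluminium tin fixed on top of the squat grey round demagnetiser (196 mm across, 30 mm high). The floor is 34 mm above the bench; the tin is 170 mm across inside, its wall 3 mm thick, rising 20 mm above the floor (rim 54 mm above the bench). Seven hubs just fit in one flat layer: one in the middle and six round it with their centres 52 to 59 mm from the middle. z up.
- catch_fin (a point): middle of the top edge of the fin on the safety catch of the pulse box. The pulse box is a grey box, 100 x 190 x 45 mm high, fixed on the bench on the other side of the machine from the mat. The catch is a bare steel plate 64 x 48 x 4 mm, upper face 67 mm above the bench, carrying an upright fin 12 mm thick (along y), 30 mm long (along x) and 30 mm high, top 97 mm above the bench. Axes: those of the box; the catch slides open along this point's +y.
- catch (a joint): travel of the safety catch in m: 0 shut (plate over the button), 0.060 fully open along +y of catch_fin. It stays where it is left; friction about 1.5 N.
- button_top (a point): centre of the top of the round black push button of the pulse box, 28 mm across, 60 mm above the bench when up; it lies straight under catch_fin while the catch is shut, between two 18 mm high guide rails (tops 63 mm above the bench, inner faces 64 mm apart) that run along y. z up.
- button (a joint): travel of the push button in m: 0 up, 0.006 fully down; springs back; about 5 N holds it down.
- oil_can: bystander: dark steel oil can, 60 mm across, 100 mm high, on the bench beyond the machine. Origin: centre of its underside.
- screwdriver: bystander: screwdriver lying on the bench beyond the machine. Origin: at its middle, on the bench.
- screw_jar: bystander: glass jar with steel cap, 60 mm across, 75 mm high, beyond the machine. Origin: centre of its underside.
Not all that is in view belongs to the job. Leave any purple or yellow look-alike of the hub7 alone. What is shaped like the hub3 but yellow is not meant.

How it is judged:
By the outcome, as a careful person would: the job done as asked, in the order asked, and still so for the second after the job is handed in, with the robot touching nothing.
Of hub1, hub2, hub3, hub4, hub5, hub6, hub7 only 5 to 7 are there at a start; the rules pass over those that are not, and their reading is None.
At some moment in a run one of hub1, hub2, hub3, hub4, hub5, hub6, hub7 may be knocked a few centimetres aside while the robot is not near it.
It also fails if it takes over 210 s, if anything falls off the work surface, if the arm or the gripper's body presses on something with over 40 N, if the wrist force passes 120 N, or if a joint passes its speed limit or range.

## Working session

There is one attempt and no reset: what is moved stays moved. The work goes in short steps, Python scripts to look and compute and a tool call to move; the robot and the scene stay as the last step left them, time stands still between calls to the robot, and variables do not carry over. Pictures are saved under pics/ and viewed, and the job is handed in when it is done.

Besides the shell and the picture viewer there is one more tool, called after "Emit:" as name(argument=value, ...) on one line, values as JSON. carry_out: Moves the arm, as the interface text tells. Its arguments: {"type":"object","properties":{"commands":{"type":"string"}},"required":["commands"]}

```bash
mkdir -p pics; ls; cat > h.py <<'E'
import numpy as np, cv2
from workcell import ctrl
from scipy.spatial.transform import Rotation as R
def snap(n,save=None):
    s=ctrl.snapshot(n)
    if save: cv2.imwrite('pics/'+save,cv2.cvtColor(s['frame'],cv2.COLOR_RGB2BGR))
    return s
def cloud(s):
    d=s['depth'];K=s['mtx'];v,u=np.mgrid[:d.shape[0],:d.shape[1]]
    p=np.stack([(u-K[0,2])*d/K[0,0],(v-K[1,2])*d/K[1,1],d],-1)
    Rm=cv2.Rodrigues(np.array(s['rvec'],float))[0]
    return (p-np.ravel(s['tvec']))@Rm
E
python3 - <<'E'
from h import *
for n in ('scene','top'):
    s=snap(n,n+'0.png'); Rm=cv2.Rodrigues(np.array(s['rvec'],float))[0]; print(n,-Rm.T@np.ravel(s['tvec']),s['mtx'][0,0], Rm[2])
    np.savez(n+'0.npz',**s)
print(ctrl.get_state())
E
```

```text
pics
scene [ 0.94194376 -0.44586066  0.97801945] 419.29723936329225 [-0.38409362  0.42383084 -0.82026795]
top [ 0.3643473  -0.00608343  1.16558795] 456.07803496300664 [ 0.14158282  0.02120936 -0.98969918]
{'clock': 0.1, 'joints': array([-1.37851066,  0.4179079 , -0.01025578,  1.61409651,  0.00469875,
        1.11067924, -0.05300198]), 'qvel': array([ 1.20437515e-03,  1.46861366e-04, -1.22886717e-03, -1.16140716e-03,
        6.34821871e-04,  7.45847218e-04, -6.02247854e-05]), 'tau': array([ 2.37109874e-03, -8.52582765e+01,  6.40452560e-01, -4.26698220e+01,
       -4.88258363e-02,  1.63136265e-02, -5.33257150e-05]), 'ee_pos': array([0.14474526, 0.60763139, 0.1660994 ]), 'tcp_rot': array([-1.13203511e-05,  1.16645559e-01,  9.93173463e-01, -5.33962129e-04]), 'wrist_force': array([ 0.58894489, -0.61206852, -0.0511747 ]), 'wrist_torque': array([ 0.07219524, -0.05552358, -0.01749082]), 'width': 0.09416791796543714}
```

View pics/top0.png

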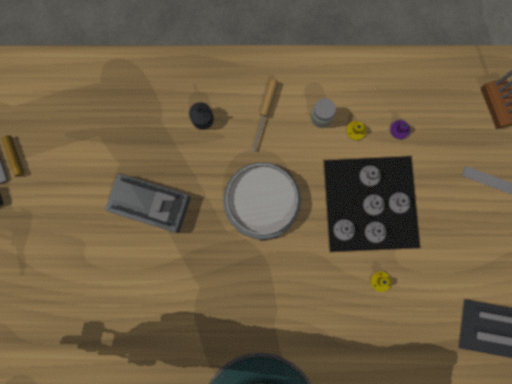

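View pics/scene0.png

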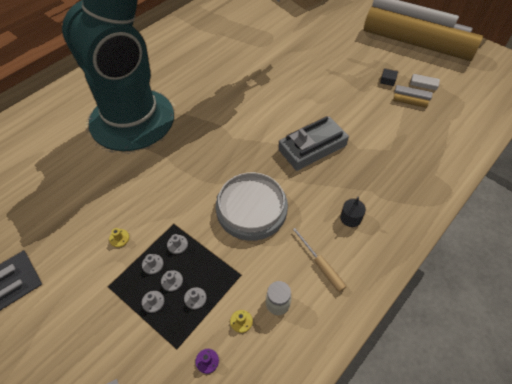

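Top view: five grey hubs are on the black mat, at (371,176), (374,205), (399,203), (344,230) and (375,232). The look-alikes are off the mat: yellow at (357,130) and (382,282), purple at (400,129). The tin is at (262,201), and the pulse box at (148,203) has its fin near (165,205).

```bash
python3 - <<'E'
from h import *
s=dict(np.load('top0.npz'));P=cloud(s)
f=cv2.cvtColor(s['frame'],cv2.COLOR_RGB2BGR)
a=cv2.resize(f[145:260,315:430],(460,460),interpolation=cv2.INTER_CUBIC)
b=cv2.resize(f[160:245,95:200],(336,272),interpolation=cv2.INTER_CUBIC)
o=np.zeros((460,800,3),np.uint8);o[:,:460]=a;o[:272,462:798]=b
cv2.imwrite('pics/crop0.png',o)
z=P[...,2]
print('floor check z', np.median(z[280:300,150:250]), np.median(z[190:210,250:275]))
# boss tops
for n in('top0','scene0'):
    s=dict(np.load(n+'.npz'));P=cloud(s);z=P[...,2];x=P[...,0];y=P[...,1]
    val=s['depth']>0
    m=((z>.03)&(z<.05)&val&(y<-.1)&(x>.2)&(x<.8)).astype(np.uint8)
    k,l,st,c=cv2.connectedComponentsWithStats(m)
    for i in range(1,k):
        if st[i,4]>12:
            q=P[l==i];t=q[q[:,2]>.037]; 
            print(n,c[i].round(),st[i,4],q.mean(0).round(4),t.mean(0).round(4),len(t),s['frame'][l==i].mean(0).round())
E
```

```text
floor check z 0.00012037936150102262 0.03409386645632697
top0 [502. 107.] 305 [ 0.7634 -0.6137  0.033 ] [ 0.7706 -0.62    0.0436] 29 [97. 64. 39.]
top0 [320. 119.] 101 [ 0.726  -0.1481  0.0431] [ 0.7272 -0.1482  0.0449] 83 [88. 86. 76.]
top0 [403. 126.] 68 [ 0.7104 -0.3578  0.0393] [ 0.7111 -0.3581  0.0406] 55 [65. 39. 79.]
top0 [358. 127.] 65 [ 0.7068 -0.2437  0.0392] [ 0.7074 -0.2442  0.0403] 55 [117. 104.  17.]
top0 [372. 173.] 66 [ 0.5876 -0.2768  0.0395] [ 0.5882 -0.2767  0.0403] 58 [90. 88. 89.]
top0 [402. 201.] 69 [ 0.5181 -0.3493  0.0398] [ 0.5183 -0.3499  0.0406] 61 [89. 88. 89.]
top0 [376. 203.] 63 [ 0.5128 -0.2842  0.0396] [ 0.5132 -0.2844  0.0401] 57 [90. 89. 89.]
top0 [345. 228.] 68 [ 0.4484 -0.2077  0.04  ] [ 0.4487 -0.2085  0.0409] 59 [90. 89. 90.]
top0 [377. 231.] 71 [ 0.4431 -0.2862  0.0394] [ 0.4433 -0.287   0.0405] 60 [88. 87. 88.]
top0 [383. 281.] 71 [ 0.3211 -0.2965  0.0399] [ 0.3208 -0.2972  0.0405] 65 [116. 105.  19.]
scene0 [115. 232.] 66 [ 0.3218 -0.2986  0.0393] [ 0.3208 -0.2985  0.0403] 54 [146. 128.  64.]
scene0 [175. 238.] 66 [ 0.4498 -0.21    0.0391] [ 0.4482 -0.2098  0.0403] 53 [109. 105. 103.]
scene0 [149. 258.] 71 [ 0.4442 -0.2887  0.0395] [ 0.4434 -0.2883  0.0405] 59 [109. 105. 103.]
scene0 [169. 275.] 71 [ 0.5137 -0.2866  0.0395] [ 0.5131 -0.2865  0.0404] 61 [112. 108. 107.]
scene0 [193. 293.] 78 [ 0.5888 -0.279   0.0393] [ 0.5876 -0.2787  0.0405] 62 [115. 111. 109.]
scene0 [150. 296.] 82 [ 0.5195 -0.3514  0.0393] [ 0.5182 -0.3511  0.0405] 67 [112. 108. 107.]
scene0 [277. 306.] 118 [ 0.7549 -0.1732  0.042 ] [ 0.7555 -0.1724  0.0445] 92 [101.  96.  84.]
scene0 [240. 316.] 79 [ 0.7085 -0.2464  0.0397] [ 0.7081 -0.2458  0.0407] 66 [149. 134.  66.]
scene0 [205. 357.] 92 [ 0.7117 -0.3599  0.0399] [ 0.711  -0.3595  0.0407] 81 [85. 50. 98.]
```

View pics/crop0.png

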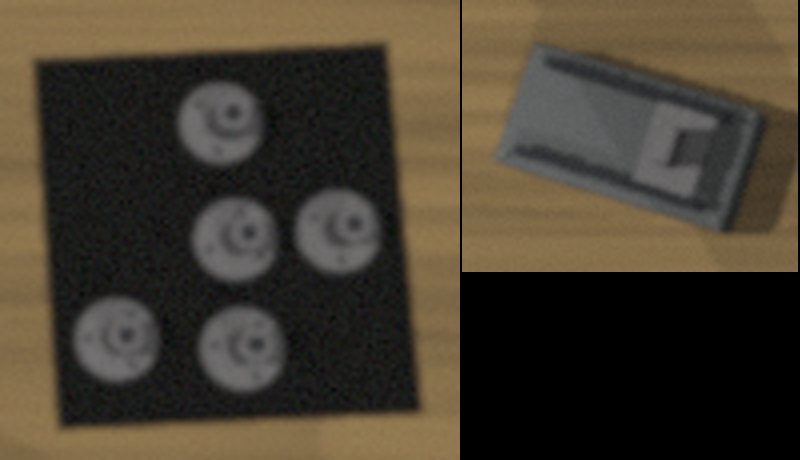

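```bash
python3 - <<'E'
from h import *
from scipy.optimize import least_squares
for n in('top0','scene0'):
    s=dict(np.load(n+'.npz'));P=cloud(s);z=P[...,2];val=s['depth']>0
    near=val&(P[...,0]>.3)&(P[...,0]<.75)
    m=near&(abs(z-.054)<.003)&(abs(P[...,1])<.15)
    q=P[m][:,:2]
    r=least_squares(lambda p:np.hypot(*(q-p[:2]).T)-p[2],[.53,0,.086],loss='soft_l1',f_scale=.003)
    print(n,'rim',r.x.round(4),len(q))
    m=near&(P[...,1]>.1)&(P[...,1]<.45)
    q=P[m&(z>.08)]; print('fin',len(q)); t=q[q[:,2]>.09]; print(t.mean(0),len(t),cv2.minAreaRect(t[:,:2].astype(np.float32)*1000))
    for lo,hi,nm in((.064,.071,'plate'),(.055,.0635,'rails'),(.042,.048,'box'),(.04,.12,'all')):
        q=P[m&(z>lo)&(z<hi)]; print(nm,len(q),cv2.minAreaRect(q[:,:2].astype(np.float32)*1000),q[:,2].mean())
E
```

```text
top0 rim [5.214e-01 5.000e-04 8.690e-02] 302
fin 103
[0.53542484 0.2299266  0.09655713] 81 ((612.75341796875, 204.63726806640625), (12.765876770019531, 273.9635925292969), 71.13440704345703)
plate 522 ((619.4716796875, 253.1912841796875), (147.36817932128906, 308.37591552734375), 73.21820831298828) 0.06670519171505772
rails 430 ((620.9130859375, 250.2219696044922), (150.67446899414062, 317.3384704589844), 71.7425537109375) 0.06076375083330778
box 1719 ((616.5774536132812, 254.59938049316406), (189.97059631347656, 322.7044982910156), 73.3623046875) 0.0449480239312259
all 3317 ((616.5572509765625, 256.124755859375), (191.234619140625, 323.1519775390625), 74.01424407958984) 0.05284381832023104
scene0 rim [ 5.21e-01 -2.00e-04  8.70e-02] 303
fin 93
[0.55339723 0.22150628 0.0958783 ] 64 ((611.4265747070312, 200.37539672851562), (15.145392417907715, 275.2779235839844), 69.92330932617188)
plate 332 ((618.9905395507812, 251.71058654785156), (145.66831970214844, 309.40728759765625), 73.29580688476562) 0.06672784061282953
rails 319 ((619.416748046875, 248.01901245117188), (152.2076873779297, 323.06475830078125), 70.95561981201172) 0.06001861568513586
box 833 ((616.6541748046875, 252.59481811523438), (189.0252685546875, 322.99871826171875), 73.37422943115234) 0.04524691854430041
all 1977 ((614.9683227539062, 255.60572814941406), (190.26429748535156, 326.5636291503906), 74.42475891113281) 0.05476624720388529
```

```bash
python3 - <<'E'
from h import *
for n in('top0','scene0'):
    s=dict(np.load(n+'.npz'));P=cloud(s);z=P[...,2];val=s['depth']>0
    m=val&(P[...,0]>.4)&(P[...,0]<.62)&(P[...,1]>.1)&(P[...,1]<.45)
    for lo,hi,nm in((.092,.1,'fin'),(.0645,.070,'plate'),(.0615,.0645,'rails'),(.042,.12,'all')):
        q=P[m&(z>lo)&(z<hi)]; print(nm,len(q),cv2.minAreaRect(q[:,:2].astype(np.float32)*1000),q.mean(0).round(4))
E
```

```text
fin 59 ((496.7323913574219, 244.15594482421875), (12.206357955932617, 28.647674560546875), 73.5040054321289) [0.4969 0.2439 0.0965]
plate 416 ((509.62957763671875, 286.3890686035156), (147.21800231933594, 79.1023941040039), 72.98430633544922) [0.4988 0.2518 0.0668]
rails 275 ((510.04730224609375, 287.11431884765625), (149.01976013183594, 79.8829116821289), 73.31671905517578) [0.507  0.2787 0.0631]
all 2791 ((509.8535461425781, 286.5753479003906), (189.95394897460938, 99.6142807006836), 73.2329330444336) [0.5083 0.2841 0.0527]
fin 42 ((496.3052062988281, 242.17417907714844), (14.957637786865234, 29.89876937866211), 66.90841674804688) [0.4958 0.2418 0.0962]
plate 245 ((510.2252197265625, 283.4710388183594), (145.6170196533203, 79.24079895019531), 72.0045166015625) [0.5049 0.2485 0.0669]
rails 152 ((509.4436950683594, 286.31719970703125), (149.24542236328125, 81.37843322753906), 72.79450988769531) [0.5122 0.2799 0.0632]
all 1627 ((510.33428955078125, 284.44189453125), (189.5084991455078, 99.60743713378906), 72.91043853759766) [0.5123 0.2763 0.0542]
```

Decision: take the five grey hubs on the mat, at pixels (371,176), (374,205), (399,203), (344,230) and (375,232). The look-alikes I reject are yellow at (357,130) and (382,282), and purple at (400,129). The close crop shows the five chosen are plain grey and on the mat.

```bash
cat >> h.py <<'E'
def row(x,y,z,yaw=90):
    """yaw: world deg of jaw axis"""
    s=ctrl.get_state();p=np.array(s['ee_pos']);w=s['tcp_rot'];Rc=R.from_quat([w[1],w[2],w[3],w[0]])
    a=np.radians(yaw);ya=np.array([np.cos(a),np.sin(a),0]);za=np.array([0,0,-1.]);xa=np.cross(ya,za)
    Rt=R.from_matrix(np.stack([xa,ya,za],1))
    d=Rc.inv().apply(np.array([x,y,z])-p);rv=(Rc.inv()*Rt).as_rotvec()
    print('row to',(x,y,z,yaw),':',' '.join('%.4f'%v for v in np.r_[d,rv]))
def st():
    s=ctrl.get_state();print('t %.2f'%s['clock'],'p',s['ee_pos'].round(4),'F',s['wrist_force'].round(1),'w %.4f'%s['width'])
def hubs(n='top',ylim=(-.6,.12),show=True):
    s=snap(n);P=cloud(s);z=P[...,2];v=s['depth']>0;out=[]
    def cc(m,zt,lab):
        k,l,stt,c=cv2.connectedComponentsWithStats(m.astype(np.uint8))
        for i in range(1,k):
            if stt[i,4]>25:
                q=P[l==i];col=s['frame'][l==i].mean(0)
                if col.max()-col.min()<13: print(n,lab,q.mean(0).round(4),stt[i,4],c[i].round())
    b=v&(P[...,0]>.35)&(P[...,0]<.66)&(P[...,1]>-.45)&(P[...,1]<.1)
    r=np.hypot(P[...,0]-.5212,P[...,1])
    cc(b&(z>.037)&(z<.045)&(r>.11),0,'mat')
    cc(b&(z>.0705)&(z<.079)&(r<.084),0,'tin')
    return s
E
python3 -c "
from h import *
row(.45,.25,.2)"
```

```text
row to (0.45, 0.25, 0.2, 90) : -0.3798 -0.2772 -0.0336 -0.0011 -0.0000 -0.2338
```

Emit:
carry_out(commands="-0.38 -0.277 -0.034 -0.001 0 -0.234 0.05;-0.38 -0.277 -0.034 -0.001 0 -0.234 0.05;-0.38 -0.277 -0.034 -0.001 0 -0.234 0.05;-0.38 -0.277 -0.034 -0.001 0 -0.234 0.05;-0.38 -0.277 -0.034 -0.001 0 -0.234 0.05;-0.38 -0.277 -0.034 -0.001 0 -0.234 0.05;-0.38 -0.277 -0.034 -0.001 0 -0.234 0.05;-0.38 -0.277 -0.034 -0.001 0 -0.234 0.05;-0.38 -0.277 -0.034 -0.001 0 -0.234 0.05;-0.38 -0.277 -0.034 -0.001 0 -0.234 0.05;-0.38 -0.277 -0.034 -0.001 0 -0.234 0.05;-0.38 -0.277 -0.034 -0.001 0 -0.234 0.05")

```text
clock: 1.6
ee_pos: [0.4498, 0.2512, 0.2006]
tcp_rot: [-0.0, -0.001, 1.0, 0.0]
wrist_force: [0.9, 0.8, 0.7]
width: 0.0501
```

```bash
python3 -c "
from h import *
st();hubs('top');hubs('scene');print(ctrl.get_state()['joints'].round(2));row(.4434,-.2877,.1)"
```

```text
t 1.60 p [0.4498 0.2512 0.2006] F [0.9 0.8 0.7] w 0.0501
top mat [ 0.588  -0.2769  0.0406] 60 [372. 173.]
top mat [ 0.5186 -0.3499  0.0409] 60 [403. 200.]
top mat [ 0.5126 -0.2841  0.0408] 54 [376. 203.]
top mat [ 0.4482 -0.2086  0.0404] 57 [346. 228.]
top mat [ 0.4436 -0.2872  0.0405] 59 [378. 231.]
scene mat [ 0.4483 -0.2099  0.0403] 54 [174. 238.]
scene mat [ 0.4431 -0.2884  0.0403] 60 [149. 258.]
scene mat [ 0.5123 -0.2864  0.0405] 58 [168. 275.]
scene mat [ 0.5877 -0.2782  0.0406] 66 [193. 292.]
scene mat [ 0.5184 -0.3508  0.0404] 66 [149. 296.]
[-0.75  0.19  0.2   1.85 -0.04  1.11  1.04]
row to (0.4434, -0.2877, 0.1, 90) : 0.0071 -0.5387 0.1001 0.0010 0.0001 0.0010
```

Emit:
carry_out(commands="0.002 -0.46 0.1 0.001 0 0.001 0.05;0.002 -0.46 0.1 0.001 0 0.001 0.05;0.002 -0.46 0.1 0.001 0 0.001 0.05;0.002 -0.46 0.1 0.001 0 0.001 0.05;0.002 -0.46 0.1 0.001 0 0.001 0.05;0.002 -0.46 0.1 0.001 0 0.001 0.05;0.002 -0.46 0.1 0.001 0 0.001 0.05;0.002 -0.46 0.1 0.001 0 0.001 0.05;0.002 -0.46 0.1 0.001 0 0.001 0.05;0.002 -0.46 0.1 0.001 0 0.001 0.05;0.002 -0.46 0.1 0.001 0 0.001 0.05;0.002 -0.46 0.1 0.001 0 0.001 0.05")

```text
clock: 3.2
ee_pos: [0.4487, -0.2086, 0.1005]
tcp_rot: [0.0, -0.0, 1.0, 0.0]
wrist_force: [0.0, -0.3, 0.5]
width: 0.0497
```

```bash
python3 -c "
from h import *
st();row(.4483,-.2092,.014);snap('scene','s1.png')"
```

```text
t 3.20 p [ 0.4487 -0.2086  0.1005] F [ 0.  -0.3  0.5] w 0.0497
row to (0.4483, -0.2092, 0.014, 90) : 0.0005 -0.0006 0.0865 0.0001 0.0006 0.0006
```

View pics/s1.png

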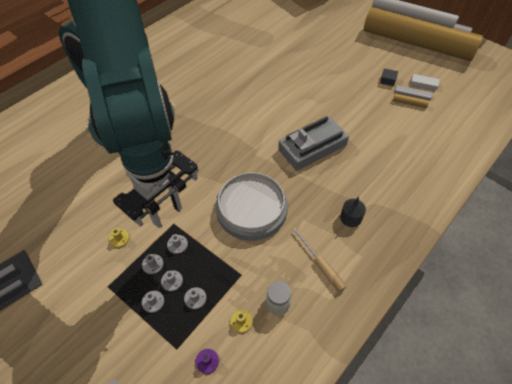

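The gripper stands over the hub at (177,242), with its fingers on either side. I'll descend, grip and lift.

Emit:
carry_out(commands="0 0 0.05 0 0 0 0.05;0 0 0.085 0 0 0 0.05;0 0 0.086 0 0 0 0.05;0 0 0.086 0 0 0 0.05;0 0 0.086 0 0 0 0.015;0 0 0.086 0 0 0 0.015;0 0 0.086 0 0 0 0.015;0 0 0.086 0 0 0 0.015;0 0 0.06 0 0 0 0.015;0 0 0 0 0 0 0.015;0 0 -0.01 0 0 0 0.015;0 0 -0.01 0 0 0 0.015")

```text
clock: 4.75
ee_pos: [0.4487, -0.2092, 0.1105]
tcp_rot: [0.001, 0.0, 1.0, 0.0]
wrist_force: [0.2, -0.0, -0.9]
width: 0.0147
```

```bash
python3 -c "
from h import *
st();row(.5212,.0002,.12);snap('scene','s2.png')"
```

```text
t 4.75 p [ 0.4487 -0.2092  0.1105] F [ 0.2 -0.  -0.9] w 0.0147
row to (0.5212, 0.0002, 0.12, 90) : -0.0724 0.2095 -0.0094 0.0000 0.0013 -0.0005
```

View pics/s2.png

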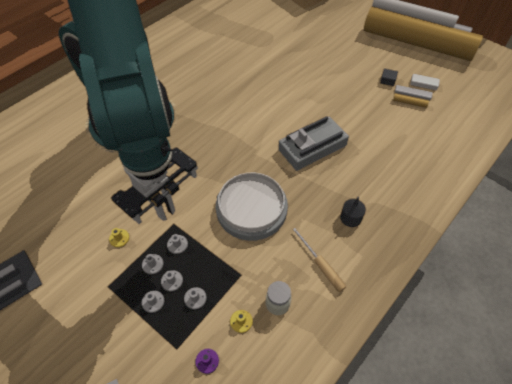

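The hub wasn't lifted: the width is 0.0147 and the hub is still at (177,242). I'll repeat the descent in stages and look at each.

Emit:
carry_out(commands="0 0 0.05 0 0 0 0.05;0 0 0.085 0 0 0 0.05;0 0 0.096 0 0 0 0.05;0 0 0.096 0 0 0 0.05;0 0 0.096 0 0 0 0.05")

```text
clock: 5.42
ee_pos: [0.449, -0.2097, 0.0152]
tcp_rot: [0.001, 0.0, 1.0, -0.0]
wrist_force: [0.3, 0.4, -0.2]
width: 0.0499
```

```bash
python3 -c "
from h import *
st();s=snap('scene','s3.png');f=cv2.cvtColor(s['frame'],cv2.COLOR_RGB2BGR)
cv2.imwrite('pics/s3c.png',cv2.resize(f[170:310,90:260],None,fx=4,fy=4,interpolation=2))"
```

```text
t 5.42 p [ 0.449  -0.2097  0.0152] F [ 0.3  0.4 -0.2] w 0.0499
```

View pics/s3c.png

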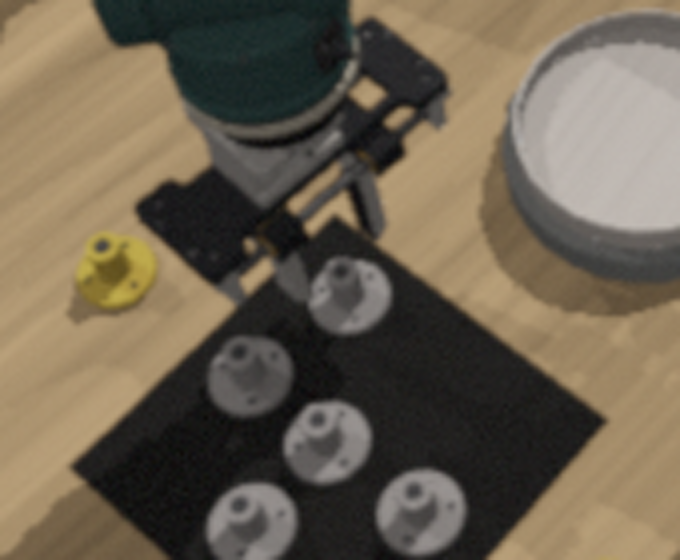

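```bash
python3 - <<'E'
from h import *
s=snap('scene');P=cloud(s);t=snap('top','t3.png');Pt=cloud(t)
Rm=cv2.Rodrigues(np.array(s['rvec'],float))[0];C=-Rm.T@np.ravel(s['tvec'])
for u,v in((90+300/4,170+292/4),(90+375/4,170+230/4)):
    d=Rm.T@np.linalg.inv(s['mtx'])@np.array([u,v,1]);k=(.015-C[2])/d[2];print(C+k*d, P[int(v)-2,int(u)-1])
f=cv2.cvtColor(t['frame'],cv2.COLOR_RGB2BGR)
cv2.imwrite('pics/t3c.png',cv2.resize(f[150:310,280:430],None,fx=3.5,fy=3.5,interpolation=2))
p,_=cv2.projectPoints(np.array([[.449,-.2097,.0152],[.449,-.2347,.0152],[.449,-.1847,.0152]]),np.array(s['rvec'],float),np.array(s['tvec'],float),s['mtx'],None);print(p.reshape(-1,2))
E
```

```text
[ 0.42857246 -0.23005754  0.015     ] [ 0.45680282 -0.24241766  0.07900641]
[ 0.43102835 -0.16694958  0.015     ] [ 0.45441356 -0.18239255  0.07509959]
[[176.2384153  242.36567179]
 [168.92674471 248.93136426]
 [183.40790717 235.92765216]]
```

View pics/t3c.png

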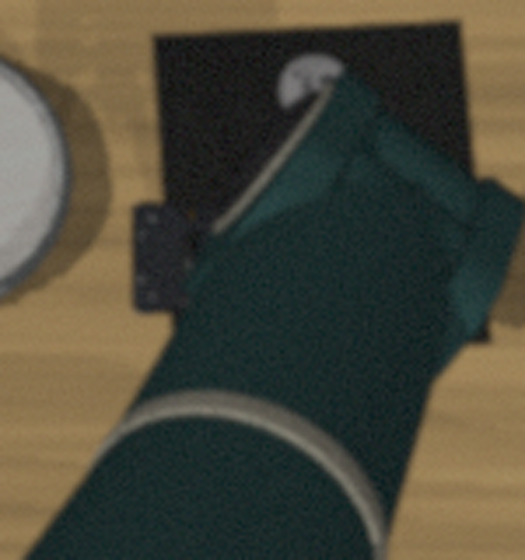

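```bash
python3 - <<'E'
from h import *
s=snap('scene');P=cloud(s)
m=(s['depth']>0)&(abs(P[...,0]-.45)<.05)&(abs(P[...,1]+.21)<.12)&(P[...,2]>.005)&(P[...,2]<.16)
q=P[m]
for a in np.arange(.005,.16,.008):
    t=q[(q[:,2]>=a)&(q[:,2]<a+.008)]
    if len(t):
        for nm,h in(('L',t[t[:,1]>-.21]),('R',t[t[:,1]<=-.21])):
            if len(h): print('%.3f'%a,nm,len(h),h.min(0).round(3),h.max(0).round(3))
E
```

```text
0.005 L 96 [ 0.403 -0.21   0.005] [ 0.498 -0.09   0.012]
0.005 R 377 [ 0.403 -0.33   0.005] [ 0.5   -0.21   0.013]
0.013 L 10 [ 0.454 -0.208  0.013] [ 0.499 -0.091  0.018]
0.013 R 25 [ 0.445 -0.299  0.013] [ 0.461 -0.211  0.021]
0.021 L 13 [ 0.458 -0.209  0.022] [ 0.499 -0.09   0.029]
0.021 R 23 [ 0.441 -0.298  0.022] [ 0.458 -0.21   0.028]
0.029 L 10 [ 0.439 -0.209  0.029] [ 0.495 -0.091  0.036]
0.029 R 21 [ 0.445 -0.298  0.029] [ 0.458 -0.211  0.037]
0.037 L 26 [ 0.436 -0.21   0.037] [ 0.458 -0.2    0.042]
0.037 R 85 [ 0.431 -0.299  0.037] [ 0.457 -0.211  0.044]
0.053 L 10 [ 0.443 -0.185  0.054] [ 0.457 -0.177  0.061]
0.053 R 3 [ 0.455 -0.24   0.056] [ 0.456 -0.237  0.058]
0.061 L 10 [ 0.44  -0.185  0.061] [ 0.457 -0.173  0.068]
0.061 R 11 [ 0.442 -0.247  0.063] [ 0.457 -0.234  0.069]
0.069 L 13 [ 0.441 -0.184  0.07 ] [ 0.457 -0.174  0.076]
0.069 R 13 [ 0.441 -0.247  0.07 ] [ 0.457 -0.235  0.076]
0.077 L 12 [ 0.439 -0.185  0.077] [ 0.459 -0.174  0.085]
0.077 R 8 [ 0.441 -0.247  0.078] [ 0.458 -0.239  0.085]
0.085 L 16 [ 0.441 -0.186  0.085] [ 0.459 -0.174  0.093]
0.085 R 14 [ 0.438 -0.247  0.086] [ 0.459 -0.235  0.093]
0.093 L 14 [ 0.44  -0.185  0.093] [ 0.458 -0.173  0.1  ]
0.093 R 13 [ 0.442 -0.247  0.093] [ 0.458 -0.238  0.101]
0.101 L 13 [ 0.442 -0.185  0.101] [ 0.458 -0.175  0.109]
0.101 R 13 [ 0.443 -0.247  0.101] [ 0.458 -0.235  0.109]
0.109 L 9 [ 0.446 -0.184  0.11 ] [ 0.458 -0.173  0.116]
0.109 R 8 [ 0.449 -0.247  0.109] [ 0.458 -0.237  0.114]
0.117 L 14 [ 0.441 -0.185  0.117] [ 0.459 -0.173  0.124]
0.125 L 9 [ 0.44  -0.183  0.125] [ 0.457 -0.175  0.133]
0.133 L 2 [ 0.444 -0.183  0.135] [ 0.447 -0.182  0.137]
0.141 L 3 [ 0.446 -0.184  0.143] [ 0.453 -0.183  0.146]
0.149 L 13 [ 0.451 -0.183  0.151] [ 0.481 -0.13   0.156]
0.149 R 8 [ 0.454 -0.29   0.152] [ 0.481 -0.247  0.157]
0.157 L 7 [ 0.472 -0.183  0.157] [ 0.481 -0.13   0.159]
0.157 R 10 [ 0.455 -0.29   0.158] [ 0.481 -0.237  0.16 ]
```

The depth cloud shows the finger tips really at z ≈ 0.054, while the reported TCP z is 0.015. The x and y readings agree. So reported z reads about 39 mm low, and the first grasp closed above the boss. I'll go 30 mm lower and check again.

Emit:
carry_out(commands="0 0 0.02 0 0 0 0.05;0 0 0.03 0 0 0 0.05;0 0 0.03 0 0 0 0.05")

```text
clock: 6.0
ee_pos: [0.4481, -0.2094, -0.016]
tcp_rot: [-0.0, 0.0, 1.0, 0.0]
wrist_force: [0.1, -1.1, 0.4]
width: 0.0499
```

```bash
cat >> h.py <<'E'
def tip(half=None,n='scene'):
    st0=ctrl.get_state();x,y,_=st0['ee_pos'];s=snap(n);P=cloud(s)
    w=st0['width']/2; q=st0['tcp_rot'];ya=R.from_quat([q[1],q[2],q[3],q[0]]).apply([0,1,0])[:2]
    d=P[...,:2]-np.array([x,y]);a=d@ya;b=d@np.array([ya[1],-ya[0]])
    for sg in(1,-1):
        m=(s['depth']>0)&(sg*a>w+.002)&(sg*a<w+.016)&(abs(b)<.012)&(P[...,2]>.02)
        z=np.sort(P[m][:,2]); print('finger',sg,len(z),'lowest z',z[:4].round(4),'a mid',(sg*a[m]).min().round(4) if len(z) else '', 'b range',b[m].min().round(4),b[m].max().round(4))
    st()
E
python3 -c "
from h import *
tip()"
```

```text
finger 1 267 lowest z [0.0226 0.0289 0.0298 0.031 ] a mid 0.027 b range -0.0118 0.0119
finger -1 295 lowest z [0.0264 0.0267 0.0298 0.0307] a mid 0.027 b range -0.0119 0.0118
t 6.05 p [ 0.4484 -0.2096 -0.0156] F [ 0.4 -0.3  0. ] w 0.0499
```

Emit:
carry_out(commands="0 0 0.008 0 0 0 0.05;0 0 0.008 0 0 0 0.05;0 0 0.008 0 0 0 0.015;0 0 0.008 0 0 0 0.015;0 0 0.008 0 0 0 0.015;0 0 0.008 0 0 0 0.015;0 0 0.008 0 0 0 0.015")

```text
clock: 6.92
ee_pos: [0.4485, -0.2094, -0.0237]
tcp_rot: [0.0, 0.0, 1.0, -0.0]
wrist_force: [-0.5, 0.2, 2.6]
width: 0.0213
```

Gripped: the width is 0.021. Next I lift.

Emit:
carry_out(commands="0 0 -0.02 0 0 0 0.015;0 0 -0.06 0 0 0 0.015;0 0 -0.08 0 0 0 0.015;0 0 -0.08 0 0 0 0.015")

```text
clock: 7.42
ee_pos: [0.4492, -0.2095, 0.0572]
tcp_rot: [0.001, 0.0, 1.0, -0.0]
wrist_force: [-0.4, -0.0, -1.4]
width: 0.0217
```

```bash
python3 -c "
from h import *
tip();row(.5212,.0002,.06);s=hubs('scene');f=cv2.cvtColor(s['frame'],cv2.COLOR_RGB2BGR)
cv2.imwrite('pics/s4c.png',cv2.resize(f[150:310,90:300],None,fx=3,fy=3,interpolation=2))"
```

```text
finger 1 333 lowest z [0.0854 0.086  0.0865 0.0868] a mid 0.0129 b range -0.012 0.0117
finger -1 251 lowest z [0.086  0.0861 0.0864 0.0866] a mid 0.0129 b range -0.0117 0.012
t 7.47 p [ 0.4486 -0.2092  0.0562] F [-0.1  0.2 -1.1] w 0.0212
row to (0.5212, 0.0002, 0.06, 90) : -0.0725 0.2095 -0.0038 -0.0000 0.0009 -0.0004
scene mat [ 0.4431 -0.2884  0.0407] 58 [149. 258.]
scene mat [ 0.5134 -0.2863  0.0406] 65 [169. 275.]
scene mat [ 0.5879 -0.2782  0.0405] 64 [193. 292.]
scene mat [ 0.5188 -0.351   0.0405] 67 [149. 296.]
```

View pics/s4c.png

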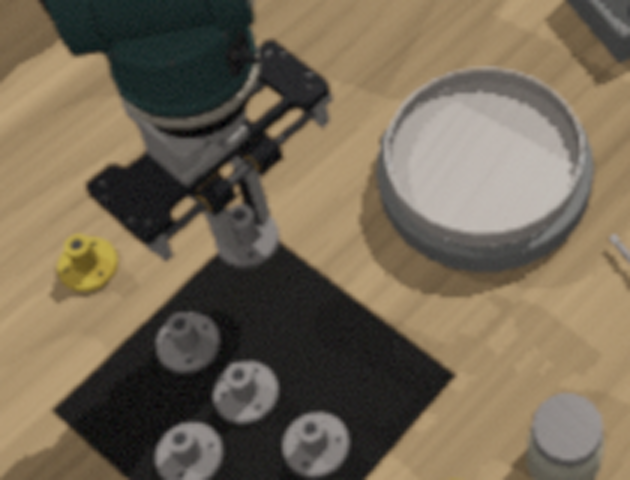

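The hub is held, seen at (245,235) in the crop. Next I move over the centre of the tin.

Emit:
carry_out(commands="-0.0725 0.2095 -0.004 0 0 0 0.015;-0.0725 0.2095 -0.004 0 0 0 0.015;-0.0725 0.2095 -0.004 0 0 0 0.015;-0.0725 0.2095 -0.004 0 0 0 0.015;-0.0725 0.2095 -0.004 0 0 0 0.015;-0.0725 0.2095 -0.004 0 0 0 0.015;-0.0725 0.2095 -0.004 0 0 0 0.015")

```text
clock: 8.4
ee_pos: [0.5206, -0.0012, 0.0599]
tcp_rot: [-0.0, 0.001, 1.0, -0.0]
wrist_force: [-0.1, 0.4, -1.2]
width: 0.0219
```

```bash
python3 -c "
from h import *
tip();row(.5212,.0002,.0115);s=snap('scene');P=cloud(s)
p=ctrl.get_state()['ee_pos']
m=(np.hypot(P[...,0]-p[0],P[...,1]-p[1])<.03)&(P[...,2]>.06)&(P[...,2]<.135)
q=P[m];t=q[q[:,2]<.1];print(np.histogram(q[:,2],np.arange(.06,.14,.004)))
"
```

```text
finger 1 205 lowest z [0.0316 0.032  0.0322 0.0323] a mid 0.0129 b range -0.012 0.012
finger -1 310 lowest z [0.0308 0.031  0.0313 0.0329] a mid 0.0131 b range -0.0119 0.012
t 8.45 p [ 0.5207 -0.0011  0.06  ] F [-0.5  0.9 -1.8] w 0.0215
row to (0.5212, 0.0002, 0.0115, 90) : -0.0005 0.0013 0.0485 -0.0003 -0.0003 -0.0025
(array([ 0,  0,  0,  0,  0,  0,  7, 78, 66,  4,  8, 11, 14, 14, 18, 30, 27,
       14, 11,  0]), array([0.06 , 0.064, 0.068, 0.072, 0.076, 0.08 , 0.084, 0.088, 0.092,
       0.096, 0.1  , 0.104, 0.108, 0.112, 0.116, 0.12 , 0.124, 0.128,
       0.132, 0.136, 0.14 ]))
```

Emit:
carry_out(commands="-0.0005 0.0013 0.025 0 0 -0.002 0.015;-0.0005 0.0013 0.04 0 0 -0.002 0.015;-0.0005 0.0013 0.0485 0 0 -0.002 0.015;-0.0005 0.0013 0.0485 0 0 -0.002 0.015;-0.0005 0.0013 0.0485 0 0 -0.002 0.015")

```text
clock: 9.12
ee_pos: [0.5218, 0.0012, 0.0122]
tcp_rot: [0.0, -0.001, 1.0, -0.0]
wrist_force: [-0.9, 0.1, -1.4]
width: 0.0211
```

Emit:
carry_out(commands="0 0 0.001 0 0 0 0.015;0 0 0.001 0 0 0 0.034;0 0 0.001 0 0 0 0.034;0 0 0.001 0 0 0 0.034;0 0 -0.02 0 0 0 0.034;0 0 -0.06 0 0 0 0.034;0 0 -0.06 0 0 0 0.034;0.08 -0.287 -0.06 0 0 0 0.05;0.08 -0.287 -0.06 0 0 0 0.05;0.08 -0.287 -0.06 0 0 0 0.05;0.08 -0.287 -0.06 0 0 0 0.05;0.08 -0.287 -0.06 0 0 0 0.05")

```text
clock: 10.62
ee_pos: [0.4406, -0.2881, 0.0712]
tcp_rot: [-0.0, 0.0, 1.0, -0.0]
wrist_force: [0.3, 0.7, 0.4]
width: 0.0501
```

```bash
python3 -c "
from h import *
s=hubs('scene');st();row(.4433,-.2878,.02);row(.4433,-.2878,-.024);f=cv2.cvtColor(s['frame'],cv2.COLOR_RGB2BGR)
cv2.imwrite('pics/s5c.png',cv2.resize(f[130:310,80:300],None,fx=3,fy=3,interpolation=2))"
```

```text
scene mat [ 0.4432 -0.2882  0.0405] 56 [149. 258.]
scene mat [ 0.5126 -0.2862  0.0402] 61 [169. 275.]
scene mat [ 0.5879 -0.2784  0.0404] 66 [193. 292.]
scene mat [ 0.5183 -0.3508  0.0402] 67 [149. 296.]
scene tin [5.215e-01 3.000e-04 7.440e-02] 48 [251. 194.]
t 10.68 p [ 0.4383 -0.2937  0.0716] F [-6.7 -5.1 -0.6] w 0.0503
row to (0.4433, -0.2878, 0.02, 90) : -0.0050 0.0060 0.0516 -0.0028 -0.0005 -0.0051
row to (0.4433, -0.2878, -0.024, 90) : -0.0050 0.0061 0.0956 -0.0028 -0.0005 -0.0051
```

View pics/s5c.png

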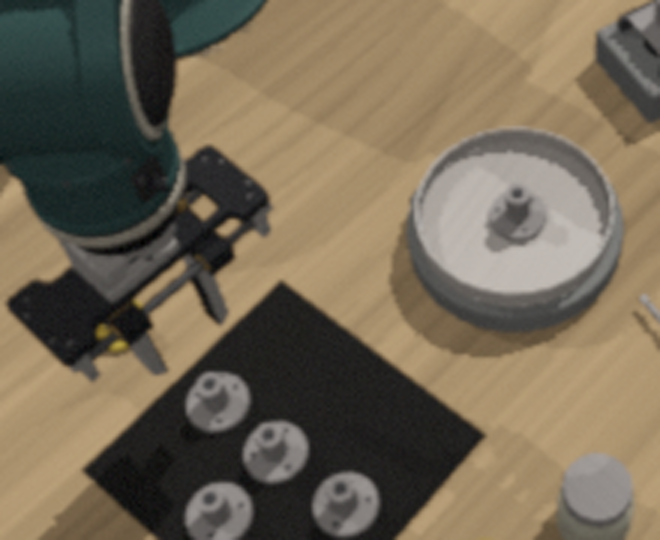

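The first hub stands in the middle of the tin, measured at (0.5215, 0.0003). The arm was still settling, so I'll hold a moment.

Emit:
carry_out(commands="0 0 0 0 0 0 0.05;0 0 0 0 0 0 0.05")

```text
clock: 10.92
ee_pos: [0.4421, -0.2847, 0.0713]
tcp_rot: [-0.0, -0.001, 1.0, 0.0]
wrist_force: [-0.8, 0.6, 0.5]
width: 0.0501
```

```bash
python3 -c "
from h import *
st();row(.4433,-.2878,-.024)"
```

```text
t 10.93 p [ 0.4421 -0.2847  0.0713] F [-0.8  0.6  0.5] w 0.0501
row to (0.4433, -0.2878, -0.024, 90) : -0.0012 -0.0031 0.0953 0.0005 -0.0004 0.0023
```

Emit:
carry_out(commands="-0.0012 -0.003 0.05 0 0 0.002 0.05;-0.0012 -0.003 0.08 0 0 0.002 0.05;-0.0012 -0.003 0.095 0 0 0.002 0.05;-0.0012 -0.003 0.095 0 0 0.002 0.05;-0.0012 -0.003 0.095 0 0 0.002 0.05")

```text
clock: 11.55
ee_pos: [0.4439, -0.2889, -0.0222]
tcp_rot: [0.001, 0.0, 1.0, -0.0]
wrist_force: [-0.2, -0.4, -0.3]
width: 0.0501
```

```bash
python3 -c "
from h import *
st();row(.4433,-.2878,-.024)"
```

```text
t 11.55 p [ 0.4439 -0.2889 -0.0222] F [-0.2 -0.4 -0.3] w 0.0501
row to (0.4433, -0.2878, -0.024, 90) : 0.0006 0.0011 0.0018 -0.0006 0.0014 -0.0003
```

Emit:
carry_out(commands="0.0005 0.001 0.0015 0 0 0 0.015;0.0005 0.001 0.0015 0 0 0 0.015;0.0005 0.001 0.0015 0 0 0 0.015;0.0005 0.001 0.0015 0 0 0 0.015;0.0005 0.001 -0.03 0 0 0 0.015;0.0005 0.001 -0.07 0 0 0 0.015;0.0005 0.001 -0.085 0 0 0 0.015;0.0005 0.001 -0.085 0 0 0 0.015")

```text
clock: 12.55
ee_pos: [0.443, -0.2877, 0.062]
tcp_rot: [0.001, 0.0, 1.0, -0.0]
wrist_force: [-0.0, 0.2, -1.4]
width: 0.0215
```

```bash
python3 -c "
from h import *
st();row(.4657,.0002,.06)"
```

```text
t 12.55 p [ 0.443  -0.2877  0.062 ] F [-0.   0.2 -1.4] w 0.0215
row to (0.4657, 0.0002, 0.06, 90) : -0.0225 0.2879 0.0020 -0.0003 0.0014 -0.0005
```

Emit:
carry_out(commands="-0.022 0.288 0.002 0 0 0 0.015;-0.022 0.288 0.002 0 0 0 0.015;-0.022 0.288 0.002 0 0 0 0.015;-0.022 0.288 0.002 0 0 0 0.015;-0.022 0.288 0.002 0 0 0 0.015;-0.022 0.288 0.002 0 0 0 0.015;-0.022 0.288 0.002 0 0 0 0.015;-0.022 0.288 0.002 0 0 0 0.015;-0.022 0.288 0.002 0 0 0 0.015")

```text
clock: 13.68
ee_pos: [0.4647, -0.0007, 0.0596]
tcp_rot: [-0.0, 0.001, 1.0, -0.0]
wrist_force: [-0.8, 0.4, -1.8]
width: 0.0212
```

```bash
python3 -c "
from h import *
st();row(.4657,.0002,.0105);s=snap('scene');f=cv2.cvtColor(s['frame'],cv2.COLOR_RGB2BGR)
cv2.imwrite('pics/s6c.png',cv2.resize(f[110:310,120:330],None,fx=3,fy=3,interpolation=2))"
```

```text
t 13.68 p [ 0.4647 -0.0007  0.0596] F [-0.8  0.4 -1.8] w 0.0212
row to (0.4657, 0.0002, 0.0105, 90) : -0.0010 0.0009 0.0491 -0.0002 -0.0000 -0.0023
```

View pics/s6c.png

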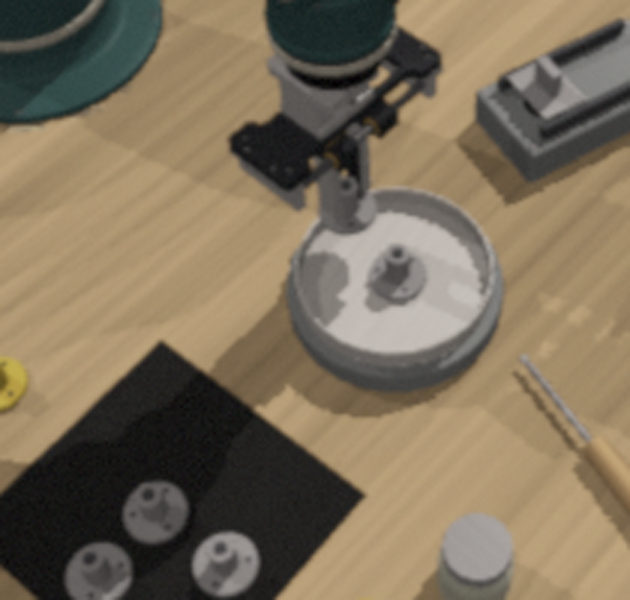

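The hub is held over the near side of the tin, at (345,205) in the crop. I'll lower and release.

Emit:
carry_out(commands="-0.001 0.001 0.025 0 0 0 0.015;-0.001 0.001 0.04 0 0 0 0.015;-0.001 0.001 0.049 0 0 0 0.015;-0.001 0.001 0.049 0 0 0 0.015;-0.001 0.001 0.0495 0 0 0 0.015;-0.001 0.001 0.0495 0 0 0 0.015")

```text
clock: 14.48
ee_pos: [0.4661, 0.0012, 0.0106]
tcp_rot: [0.0, 0.0, 1.0, 0.0]
wrist_force: [-0.2, 0.4, -0.5]
width: 0.0212
```

```bash
python3 -c "
from h import *
st()"
```

```text
t 14.47 p [0.4661 0.0012 0.0106] F [-0.2  0.4 -0.5] w 0.0212
```

Emit:
carry_out(commands="0 0 0 0 0 0 0.034;0 0 0 0 0 0 0.034;0 0 0 0 0 0 0.034;0 0 -0.02 0 0 0 0.034;0 0 -0.06 0 0 0 0.034;-0.047 -0.287 -0.06 0 0 0 0.045;-0.047 -0.287 -0.06 0 0 0 0.045;-0.047 -0.287 -0.06 0 0 0 0.045;-0.047 -0.287 -0.06 0 0 0 0.045;-0.047 -0.287 -0.06 0 0 0 0.045;-0.047 -0.287 -0.06 0 0 0 0.045;-0.047 -0.287 -0.06 0 0 0 0.045")

```text
clock: 15.98
ee_pos: [0.5125, -0.2852, 0.07]
tcp_rot: [-0.0, 0.0, 1.0, 0.0]
wrist_force: [-0.0, -0.3, 0.8]
width: 0.0452
```

```bash
python3 -c "
from h import *
hubs('scene');st();row(.5129,-.2860,-.024)"
```

```text
scene mat [ 0.5128 -0.2864  0.0405] 60 [169. 275.]
scene mat [ 0.5882 -0.2785  0.0406] 68 [193. 292.]
scene mat [ 0.5183 -0.3512  0.0409] 67 [149. 296.]
scene tin [4.671e-01 4.000e-04 7.420e-02] 48 [236. 183.]
scene tin [0.5221 0.     0.0744] 48 [252. 194.]
t 16.02 p [ 0.5127 -0.2847  0.0701] F [-0.  -0.1  0.5] w 0.0450
row to (0.5129, -0.286, -0.024, 90) : -0.0002 -0.0014 0.0941 0.0006 -0.0001 0.0003
```

Emit:
carry_out(commands="0 -0.0015 0.05 0 0 0 0.045;0 -0.0015 0.08 0 0 0 0.045;0 -0.0015 0.094 0 0 0 0.045;0 -0.0015 0.094 0 0 0 0.045;0 -0.0015 0.094 0 0 0 0.015;0 -0.0015 0.094 0 0 0 0.015;0 -0.0015 0.094 0 0 0 0.015;0 -0.0015 0.094 0 0 0 0.015;0 -0.0015 0.06 0 0 0 0.015;0 -0.0015 0.02 0 0 0 0.015;0 -0.0015 0.01 0 0 0 0.015;0 -0.0015 0.01 0 0 0 0.015")

```text
clock: 17.52
ee_pos: [0.5127, -0.2872, 0.0603]
tcp_rot: [0.0, 0.0, 1.0, -0.0]
wrist_force: [0.6, 0.2, -1.7]
width: 0.0215
```

```bash
python3 -c "
from h import *
st();c=np.array([.5215,.0002]);
for a in(120,60,0): print(a,c+.0555*np.array([np.cos(np.radians(a)),np.sin(np.radians(a))]))
x,y=c+.0555*np.array([-.5,.866]);row(x,y,.06,60);print(ctrl.get_state()['joints'].round(2))"
```

```text
t 17.52 p [ 0.5127 -0.2872  0.0603] F [ 0.6  0.2 -1.7] w 0.0215
120 [0.49375    0.04826441]
60 [0.54925    0.04826441]
0 [5.77e-01 2.00e-04]
row to (np.float64(0.49374999999999997), np.float64(0.048263), 0.06, 60) : 0.0192 0.3354 0.0003 0.0001 0.0008 0.5230
[ 0.05  0.53  0.54  1.82 -0.34  0.89  2.31]
```

Emit:
carry_out(commands="0.019 0.335 0 0 0 0 0.015;0.019 0.335 0 0 0 0 0.015;0.019 0.335 0 0 0 0 0.015;0.019 0.335 0 0 0 0 0.015;0.019 0.335 0 0 0 0 0.015;0.019 0.335 0 0 0 0 0.015;0.019 0.335 0 0 0 0.523 0.015;0.019 0.335 0 0 0 0.523 0.015;0.019 0.335 0 0 0 0.523 0.015;0.019 0.335 0 0 0 0.523 0.015;0.019 0.335 0 0 0 0.523 0.015;0.019 0.335 0 0 0 0.523 0.015")

```text
clock: 19.02
ee_pos: [0.4938, 0.0476, 0.06]
tcp_rot: [-0.0, 0.258, 0.966, -0.0]
wrist_force: [-0.5, 0.3, -1.5]
width: 0.0215
```

```bash
python3 -c "
from h import *
st();row(.4937,.0483,.0105,60);print(ctrl.get_state()['joints'].round(2))"
```

```text
t 19.02 p [0.4938 0.0476 0.06  ] F [-0.5  0.3 -1.5] w 0.0215
row to (0.4937, 0.0483, 0.0105, 60) : 0.0004 0.0006 0.0495 -0.0001 -0.0000 0.0016
[-0.68  0.39  0.63  2.04 -0.31  0.81  1.18]
```

Emit:
carry_out(commands="0.0005 0.0005 0.025 0 0 0.001 0.015;0.0005 0.0005 0.04 0 0 0.001 0.015;0.0005 0.0005 0.049 0 0 0.001 0.015;0.0005 0.0005 0.049 0 0 0.001 0.015;0.0005 0.0005 0.0495 0 0 0.001 0.015;0.0005 0.0005 0.0495 0 0 0.001 0.015")

```text
clock: 19.77
ee_pos: [0.4939, 0.0484, 0.011]
tcp_rot: [0.0, 0.259, 0.966, 0.0]
wrist_force: [-0.2, 0.8, -1.1]
width: 0.0214
```

```bash
python3 -c "
from h import *
st();row(.4937,.0483,.0105,60)"
```

```text
t 19.77 p [0.4939 0.0484 0.011 ] F [-0.2  0.8 -1.1] w 0.0214
row to (0.4937, 0.0483, 0.0105, 60) : 0.0001 -0.0002 0.0005 0.0003 0.0004 -0.0010
```

Next I release, lift and turn back to yaw 90.

Emit:
carry_out(commands="0 0 0.001 0 0 0 0.03;0 0 0.001 0 0 0 0.03;0 0 0.001 0 0 0 0.03;0 0 -0.02 0 0 0 0.03;0 0 -0.06 0 0 0 0.03;0 0 -0.06 0 0 -0.523 0.03;0 0 -0.06 0 0 -0.523 0.03;0 0 -0.06 0 0 -0.523 0.03;0 0 -0.06 0 0 -0.523 0.03;0 0 -0.06 0 0 -0.523 0.03")

```text
clock: 21.02
ee_pos: [0.4937, 0.0483, 0.0707]
tcp_rot: [0.0, 0.003, 1.0, -0.0]
wrist_force: [-0.4, 0.2, 0.7]
width: 0.0301
```

```bash
python3 -c "
from h import *
hubs('scene');st();row(.5182,-.3508,.07);row(.588,-.2779,.07)"
```

```text
scene mat [ 0.5881 -0.2787  0.0406] 66 [193. 292.]
scene mat [ 0.5184 -0.3513  0.0405] 68 [149. 296.]
scene tin [0.4929 0.0474 0.0746] 44 [255. 177.]
scene tin [4.67e-01 1.00e-04 7.41e-02] 45 [236. 183.]
scene tin [5.217e-01 1.000e-04 7.420e-02] 50 [251. 194.]
t 21.07 p [0.4937 0.0483 0.0707] F [-0.4  0.5  0.2] w 0.0301
row to (0.5182, -0.3508, 0.07, 90) : -0.0264 -0.3990 0.0008 -0.0002 0.0001 -0.0048
row to (0.588, -0.2779, 0.07, 90) : -0.0959 -0.3258 0.0008 -0.0002 0.0001 -0.0048
```

Emit:
carry_out(commands="-0.0264 -0.399 0 0 0 -0.005 0.045;-0.0264 -0.399 0 0 0 -0.005 0.045;-0.0264 -0.399 0 0 0 -0.005 0.045;-0.0264 -0.399 0 0 0 -0.005 0.045;-0.0264 -0.399 0 0 0 -0.005 0.045;-0.0264 -0.399 0 0 0 -0.005 0.045;-0.0264 -0.399 0 0 0 -0.005 0.045;-0.0264 -0.399 0 0 0 -0.005 0.045;-0.0264 -0.399 0 0 0 -0.005 0.045;-0.0264 -0.399 0 0 0 -0.005 0.045;-0.0264 -0.399 0 0 0 -0.005 0.045")

```text
clock: 22.45
ee_pos: [0.5198, -0.3498, 0.0709]
tcp_rot: [0.0, -0.002, 1.0, 0.0]
wrist_force: [0.3, 0.8, 0.0]
width: 0.045
```

```bash
python3 -c "
from h import *
hubs('scene');st();row(.5183,-.3508,-.024);print(ctrl.get_state()['joints'].round(2))"
```

```text
scene mat [ 0.5881 -0.2785  0.0404] 70 [193. 292.]
scene mat [ 0.5182 -0.3514  0.0404] 69 [149. 296.]
scene tin [0.4932 0.0473 0.0745] 47 [255. 178.]
scene tin [4.675e-01 3.000e-04 7.450e-02] 49 [236. 183.]
scene tin [5.218e-01 2.000e-04 7.440e-02] 49 [251. 194.]
t 22.50 p [ 0.5197 -0.35    0.0709] F [ 0.  -0.2  0.3] w 0.0452
row to (0.5183, -0.3508, -0.024, 90) : 0.0014 -0.0008 0.0949 0.0001 0.0004 0.0039
[ 0.13  0.58  0.56  1.71 -0.37  0.96  2.41]
```

Emit:
carry_out(commands="0.0014 -0.001 0.05 0 0 0.004 0.045;0.0014 -0.001 0.08 0 0 0.004 0.045;0.0014 -0.001 0.095 0 0 0.004 0.045;0.0014 -0.001 0.095 0 0 0.004 0.045;0.0014 -0.001 0.095 0 0 0.004 0.015;0.0014 -0.001 0.095 0 0 0.004 0.015;0.0014 -0.001 0.095 0 0 0.004 0.015;0.0014 -0.001 0.095 0 0 0.004 0.015;0.0014 -0.001 0.06 0 0 0.004 0.015;0.0014 -0.001 0.02 0 0 0.004 0.015;0.0014 -0.001 0.005 0 0 0.004 0.015;0.0014 -0.001 0.005 0 0 0.004 0.015")

```text
clock: 24.0
ee_pos: [0.5184, -0.3516, 0.0662]
tcp_rot: [0.001, 0.0, 1.0, -0.0]
wrist_force: [0.2, 0.0, -2.0]
width: 0.0214
```

```bash
python3 -c "
from h import *
st();row(.5492,.0483,.06,120);row(.5492,.0483,.07,90)"
```

```text
t 24.00 p [ 0.5184 -0.3516  0.0662] F [ 0.2  0.  -2. ] w 0.0214
row to (0.5492, 0.0483, 0.06, 120) : -0.0306 0.4000 0.0060 -0.0007 0.0011 -0.5241
row to (0.5492, 0.0483, 0.07, 90) : -0.0306 0.4000 -0.0040 -0.0004 0.0013 -0.0005
```

Emit:
carry_out(commands="-0.0306 0.4 -0.004 0 0 0 0.015;-0.0306 0.4 -0.004 0 0 0 0.015;-0.0306 0.4 -0.004 0 0 -0.524 0.015;-0.0306 0.4 -0.004 0 0 -0.524 0.015;-0.0306 0.4 -0.004 0 0 -0.524 0.015;-0.0306 0.4 -0.004 0 0 -0.524 0.015;-0.0306 0.4 -0.004 0 0 -0.524 0.015;-0.0306 0.4 -0.004 0 0 -0.524 0.015;-0.0306 0.4 -0.004 0 0 -0.524 0.015;-0.0306 0.4 -0.004 0 0 -0.524 0.015;-0.0306 0.4 -0.004 0 0 -0.524 0.015;-0.0306 0.4 -0.004 0 0 -0.524 0.015")

```text
clock: 25.5
ee_pos: [0.5489, 0.0479, 0.0697]
tcp_rot: [0.0, -0.258, 0.966, -0.0]
wrist_force: [-0.3, 0.4, -0.9]
width: 0.0212
```

```bash
python3 -c "
from h import *
st();row(.5492,.0483,.0105,120);print(ctrl.get_state()['joints'].round(2))"
```

```text
t 25.50 p [0.5489 0.0479 0.0697] F [-0.3  0.4 -0.9] w 0.0212
row to (0.5492, 0.0483, 0.0105, 120) : -0.0005 0.0002 0.0592 -0.0001 0.0001 -0.0011
[-0.47  0.43  0.41  1.9  -0.22  0.86  2.14]
```

Emit:
carry_out(commands="-0.0005 0 0.03 0 0 0 0.015;-0.0005 0 0.05 0 0 0 0.015;-0.0005 0 0.059 0 0 0 0.015;-0.0005 0 0.059 0 0 0 0.015;-0.0005 0 0.0595 0 0 0 0.015;-0.0005 0 0.0595 0 0 0 0.015")

```text
clock: 26.25
ee_pos: [0.5495, 0.0485, 0.0106]
tcp_rot: [0.0, -0.259, 0.966, -0.0]
wrist_force: [-0.8, -0.6, -0.5]
width: 0.0215
```

```bash
python3 -c "
from h import *
st();row(.5492,.0483,.0105,120)"
```

```text
t 26.25 p [0.5495 0.0485 0.0106] F [-0.8 -0.6 -0.5] w 0.0215
row to (0.5492, 0.0483, 0.0105, 120) : 0.0004 -0.0000 0.0001 -0.0003 0.0006 -0.0004
```

Emit:
carry_out(commands="0 0 0.0005 0 0 0 0.03;0 0 0.0005 0 0 0 0.03;0 0 0.0005 0 0 0 0.03;0 0 -0.02 0 0 0 0.03;0 0 -0.06 0 0 0 0.03;0 0 -0.06 0 0 0.524 0.03;0 0 -0.06 0 0 0.524 0.03;0 0 -0.06 0 0 0.524 0.03;0 0 -0.06 0 0 0.524 0.03;0 0 -0.06 0 0 0.524 0.03")

```text
clock: 27.5
ee_pos: [0.5493, 0.0486, 0.0702]
tcp_rot: [0.0, -0.001, 1.0, -0.0]
wrist_force: [-0.7, -0.5, 1.1]
width: 0.0297
```

```bash
python3 -c "
from h import *
hubs('scene');st();row(.588,-.2779,.07)"
```

```text
scene mat [ 0.5879 -0.2785  0.0405] 69 [193. 292.]
scene tin [0.4673 0.     0.0747] 48 [236. 183.]
scene tin [0.5493 0.0475 0.0743] 44 [271. 189.]
scene tin [5.221e-01 2.000e-04 7.450e-02] 49 [252. 194.]
t 27.55 p [0.5493 0.0485 0.0703] F [-0.1 -0.1  0.8] w 0.0301
row to (0.588, -0.2779, 0.07, 90) : -0.0380 -0.3265 0.0003 -0.0000 0.0002 0.0021
```

Emit:
carry_out(commands="-0.038 -0.3265 0 0 0 0.002 0.045;-0.038 -0.3265 0 0 0 0.002 0.045;-0.038 -0.3265 0 0 0 0.002 0.045;-0.038 -0.3265 0 0 0 0.002 0.045;-0.038 -0.3265 0 0 0 0.002 0.045;-0.038 -0.3265 0 0 0 0.002 0.045;-0.038 -0.3265 0 0 0 0.002 0.045;-0.038 -0.3265 0 0 0 0.002 0.045;-0.038 -0.3265 0 0 0 0.002 0.045;-0.038 -0.3265 0 0 0 0.002 0.045")

```text
clock: 28.8
ee_pos: [0.5874, -0.2769, 0.0704]
tcp_rot: [0.0, 0.001, 1.0, 0.0]
wrist_force: [-0.5, -0.3, 0.4]
width: 0.0448
```

```bash
python3 -c "
from h import *
hubs('scene');st();row(.588,-.2781,-.024)"
```

```text
scene mat [ 0.5881 -0.2785  0.0401] 71 [193. 292.]
scene tin [0.493  0.0477 0.074 ] 46 [255. 178.]
scene tin [4.672e-01 3.000e-04 7.490e-02] 46 [236. 183.]
scene tin [0.5493 0.0478 0.0741] 46 [271. 189.]
scene tin [0.5218 0.0008 0.0741] 48 [252. 194.]
t 28.85 p [ 0.5873 -0.2772  0.0704] F [ 0.7 -0.4 -0.5] w 0.0448
row to (0.588, -0.2781, -0.024, 90) : -0.0006 -0.0009 0.0944 0.0001 0.0003 -0.0017
```

Emit:
carry_out(commands="-0.0006 -0.001 0.05 0 0 -0.001 0.045;-0.0006 -0.001 0.08 0 0 -0.001 0.045;-0.0006 -0.001 0.0945 0 0 -0.001 0.045;-0.0006 -0.001 0.0945 0 0 -0.001 0.045;-0.0006 -0.001 0.0945 0 0 -0.001 0.015;-0.0006 -0.001 0.0945 0 0 -0.001 0.015;-0.0006 -0.001 0.0945 0 0 -0.001 0.015;-0.0006 -0.001 0.0945 0 0 -0.001 0.015;-0.0006 -0.001 0.06 0 0 -0.001 0.015;-0.0006 -0.001 0.02 0 0 -0.001 0.015;-0.0006 -0.001 0 0 0 -0.001 0.015;-0.0006 -0.001 0 0 0 -0.001 0.015")

```text
clock: 30.35
ee_pos: [0.5883, -0.2791, 0.071]
tcp_rot: [0.001, 0.001, 1.0, -0.0]
wrist_force: [0.1, -0.5, -1.9]
width: 0.0216
```

```bash
python3 -c "
from h import *
st();row(.577,.0002,.07)"
```

```text
t 30.35 p [ 0.5883 -0.2791  0.071 ] F [ 0.1 -0.5 -1.9] w 0.0216
row to (0.577, 0.0002, 0.07, 90) : 0.0117 0.2792 0.0009 -0.0005 0.0019 -0.0015
```

Emit:
carry_out(commands="0.0115 0.279 0 0 0 0 0.015;0.0115 0.279 0 0 0 0 0.015;0.0115 0.279 0 0 0 0 0.015;0.0115 0.279 0 0 0 0 0.015;0.0115 0.279 0 0 0 0 0.015;0.0115 0.279 0 0 0 0 0.015;0.0115 0.279 0 0 0 0 0.015;0.0115 0.279 0 0 0 0 0.015;0.0115 0.279 0 0 0 0 0.015")

```text
clock: 31.48
ee_pos: [0.5766, -0.0009, 0.0701]
tcp_rot: [-0.0, 0.002, 1.0, -0.0]
wrist_force: [0.3, -0.4, -2.0]
width: 0.0216
```

```bash
python3 -c "
from h import *
st();row(.577,.0002,.0105)"
```

```text
t 31.48 p [ 0.5766 -0.0009  0.0701] F [ 0.3 -0.4 -2. ] w 0.0216
row to (0.577, 0.0002, 0.0105, 90) : -0.0004 0.0011 0.0596 -0.0003 -0.0000 -0.0031
```

Emit:
carry_out(commands="-0.0005 0.0005 0.03 0 0 -0.003 0.015;-0.0005 0.0005 0.05 0 0 -0.003 0.015;-0.0005 0.0005 0.059 0 0 -0.003 0.015;-0.0005 0.0005 0.059 0 0 -0.003 0.015;-0.0005 0.0005 0.0595 0 0 -0.003 0.015;-0.0005 0.0005 0.0595 0 0 -0.003 0.015")

```text
clock: 32.22
ee_pos: [0.5774, 0.0005, 0.0111]
tcp_rot: [0.0, -0.001, 1.0, -0.0]
wrist_force: [0.4, 0.8, -1.1]
width: 0.0214
```

```bash
python3 -c "
from h import *
st()"
```

```text
t 32.23 p [5.774e-01 5.000e-04 1.110e-02] F [ 0.4  0.8 -1.1] w 0.0214
```

Emit:
carry_out(commands="0 0 0.001 0 0 0 0.03;0 0 0.001 0 0 0 0.03;0 0 0.001 0 0 0 0.03;0 0 -0.02 0 0 0 0.03;0 0 -0.06 0 0 0 0.03;0 0 -0.12 0 0 0 0.03;0.14 0.245 -0.12 0 0 0 0.03;0.14 0.245 -0.12 0 0 0 0.03;0.14 0.245 -0.12 0 0 0 0.03;0.14 0.245 -0.12 0 0 0 0.03;0.14 0.245 -0.12 0 0 0 0.03;0.14 0.245 -0.12 0 0 0 0.03")

```text
clock: 33.72
ee_pos: [0.4356, 0.2475, 0.1308]
tcp_rot: [-0.0, -0.003, 1.0, 0.0]
wrist_force: [0.2, -0.4, -0.3]
width: 0.0301
```

```bash
python3 -c "
from h import *
st();s=hubs('scene','');s=hubs('top');f=cv2.cvtColor(s['frame'],cv2.COLOR_RGB2BGR)
cv2.imwrite('pics/t7c.png',cv2.resize(f[60:310,100:430],None,fx=2.2,fy=2.2,interpolation=2));snap('scene','s7.png')"
```

```text
t 33.73 p [0.4356 0.2475 0.1308] F [ 0.2 -0.4 -0.3] w 0.0301
scene tin [0.493  0.0477 0.0743] 45 [255. 177.]
scene tin [0.4667 0.0007 0.0742] 46 [236. 183.]
scene tin [0.5493 0.0475 0.0747] 45 [271. 189.]
scene tin [0.5214 0.0006 0.0745] 43 [251. 194.]
scene tin [ 0.5769 -0.0007  0.0745] 54 [267. 206.]
top tin [0.5772 0.0011 0.0742] 60 [261. 174.]
top tin [0.5491 0.0494 0.0746] 61 [241. 185.]
top tin [0.5219 0.0022 0.0746] 60 [260. 196.]
top tin [0.4931 0.0489 0.074 ] 61 [241. 208.]
top tin [0.4669 0.002  0.0745] 63 [260. 219.]
```

View pics/t7c.png

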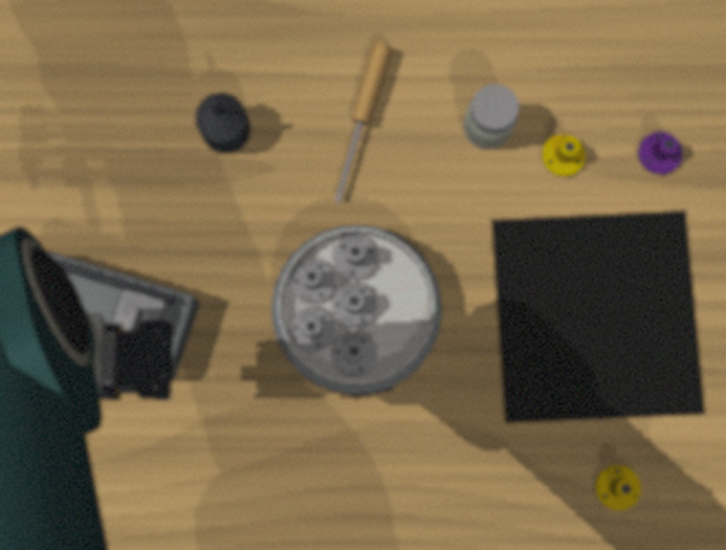

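View pics/s7.png

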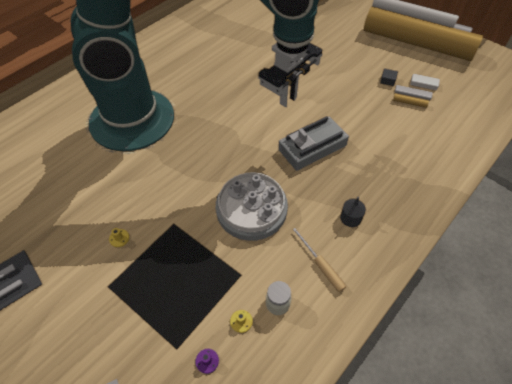

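All five hubs are seated flat in the tin: one in the middle and four at about 55 mm round it, each beside its neighbour. The mat is empty. Next comes the catch.

```bash
python3 -c "
from h import *
for n in('scene',):
    s=snap(n);P=cloud(s);z=P[...,2];m=(s['depth']>0)&(P[...,0]>.4)&(P[...,0]<.62)&(P[...,1]>.15)&(P[...,1]<.45)&(z>.092)&(z<.1)
    q=P[m];print(cv2.minAreaRect(q[:,:2].astype(np.float32)*1000),q.mean(0))
row(.4966,.2435,.1,73.1)"
```

```text
((495.04669189453125, 243.62890625), (13.83003044128418, 31.896217346191406), 66.82559967041016) [0.49664355 0.24227151 0.09615674]
row to (0.4966, 0.2435, 0.1, 73.1) : -0.0591 -0.0008 0.0308 -0.0003 0.0004 0.2946
```

Emit:
carry_out(commands="-0.059 -0.001 0 0 0 0.295 0.036;-0.059 -0.001 0 0 0 0.295 0.036;-0.059 -0.001 0.03 0 0 0.295 0.036;-0.059 -0.001 0.03 0 0 0.295 0.036;-0.059 -0.001 0.03 0 0 0.295 0.036;-0.059 -0.001 0.03 0 0 0.295 0.036")

```text
clock: 34.67
ee_pos: [0.4964, 0.2445, 0.1017]
tcp_rot: [0.001, 0.146, 0.989, 0.0]
wrist_force: [0.2, 0.6, -0.0]
width: 0.0358
```

```bash
python3 -c "
from h import *
row(.4966,.2435,.034,73.1);tip();s=snap('scene');f=cv2.cvtColor(s['frame'],cv2.COLOR_RGB2BGR)
cv2.imwrite('pics/s8c.png',cv2.resize(f[50:200,220:390],None,fx=4,fy=4,interpolation=2))"
```

```text
row to (0.4966, 0.2435, 0.034, 73.1) : -0.0004 -0.0010 0.0677 0.0011 0.0009 0.0010
finger 1 72 lowest z [0.067  0.0676 0.1417 0.1472] a mid 0.0199 b range -0.0102 0.0114
finger -1 205 lowest z [0.0422 0.0422 0.0425 0.0431] a mid 0.0199 b range -0.0117 0.0116
t 34.73 p [0.4963 0.2445 0.1016] F [ 0.  -0.  -0.1] w 0.0360
```

View pics/s8c.png

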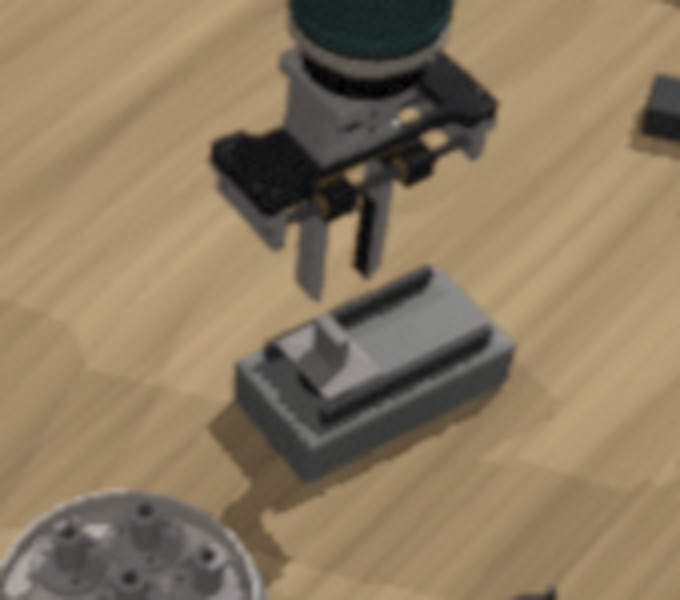

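The jaws are aligned over the fin, seen at (328,345) in the crop. I'll lower onto it and pinch.

Emit:
carry_out(commands="-0.0005 -0.001 0.03 0 0 0.001 0.036;-0.0005 -0.001 0.055 0 0 0.001 0.036;-0.0005 -0.001 0.067 0 0 0.001 0.036;-0.0005 -0.001 0.067 0 0 0.001 0.036;-0.0005 -0.001 0.067 0 0 0.001 0.005;-0.0005 -0.001 0.067 0 0 0.001 0.005;-0.0005 -0.001 0.067 0 0 0.001 0.005;-0.0005 -0.001 0.067 0 0 0.001 0.005;-0.0005 -0.001 0.067 0 0 0.001 0.005")

```text
clock: 35.9
ee_pos: [0.4966, 0.2442, 0.0343]
tcp_rot: [0.001, 0.147, 0.989, 0.001]
wrist_force: [0.7, 6.5, 5.4]
width: 0.0116
```

```bash
python3 -c "
from h import *
st();s=snap('scene');f=cv2.cvtColor(s['frame'],cv2.COLOR_RGB2BGR)
cv2.imwrite('pics/s9c.png',cv2.resize(f[80:180,240:390],None,fx=4,fy=4,interpolation=2))
row(.4966+.0623*.2907,.2435+.0623*.9568,.034,73.1)"
```

```text
t 35.90 p [0.4966 0.2442 0.0343] F [0.7 6.5 5.4] w 0.0116
row to (0.51471061, 0.30310864, 0.034, 73.1) : -0.0003 0.0616 0.0004 0.0015 0.0009 0.0007
```

View pics/s9c.png

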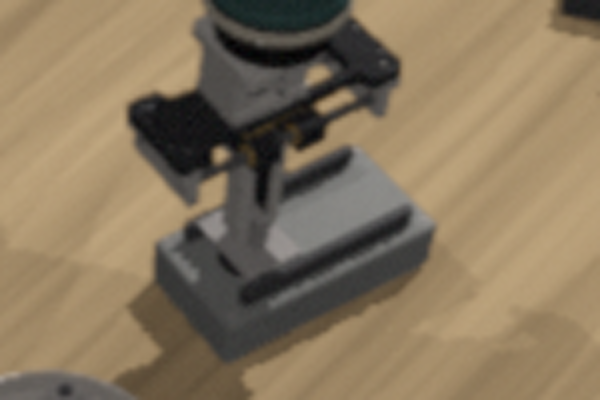

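The fin is pinched, with the width at 0.0116. I'll slide the catch open.

Emit:
carry_out(commands="0 0.01 0 0 0 0 0.005;0 0.02 0 0 0 0 0.005;0 0.03 0 0 0 0 0.005;0 0.04 0 0 0 0 0.005;0 0.05 0 0 0 0 0.005;0 0.057 0 0 0 0 0.005;0 0.061 0 0 0 0 0.005;0 0.061 0 0 0 0 0.005;0 0.061 0 0 0 0 0.005")

```text
clock: 37.08
ee_pos: [0.5139, 0.3017, 0.0343]
tcp_rot: [0.0, 0.147, 0.989, 0.0]
wrist_force: [-3.0, 0.5, 10.2]
width: 0.0116
```

```bash
python3 -c "
from h import *
st();p=ctrl.get_state()['ee_pos'];print((p[:2]-[.4966,.2442])@[.2907,.9568])"
```

```text
t 37.08 p [0.5139 0.3017 0.0343] F [-3.   0.5 10.2] w 0.0116
0.060004745995048014
```

Emit:
carry_out(commands="0 0.003 0 0 0 0 0.005;0 0.003 0 0 0 0 0.005;0 0.003 0 0 0 0 0.005")

```text
clock: 37.45
ee_pos: [0.5139, 0.3018, 0.0342]
tcp_rot: [-0.001, 0.148, 0.989, -0.002]
wrist_force: [-11.6, -14.9, 24.1]
width: 0.0118
```

```bash
python3 -c "
from h import *
st();p=ctrl.get_state()['ee_pos'];print((p[:2]-[.4966,.2442])@[.2907,.9568])"
```

```text
t 37.45 p [0.5139 0.3018 0.0342] F [-11.6 -14.9  24.1] w 0.0118
0.06010895491945569
```

The catch is at its stop: force rose while position held at 60 mm. I'll ease off, release and raise.

Emit:
carry_out(commands="0 -0.003 0 0 0 0 0.005;0 -0.003 0 0 0 0 0.036;0 -0.003 0 0 0 0 0.036;0 -0.003 0 0 0 0 0.036;0 -0.003 -0.03 0 0 0 0.036;0 -0.003 -0.06 0 0 0 0.036;0 -0.003 -0.06 0 0 0 0.036;0 -0.063 -0.06 0 0 0 0;0 -0.063 -0.06 0 0 0 0;0 -0.063 -0.06 0 0 0 0;0 -0.063 -0.06 0 0 0 0;0 -0.063 -0.06 0 0 0 0")

```text
clock: 38.95
ee_pos: [0.4964, 0.2448, 0.0934]
tcp_rot: [0.0, 0.146, 0.989, -0.0]
wrist_force: [0.3, -0.5, 0.6]
width: 0.0002
```

```bash
python3 -c "
from h import *
st();s=snap('scene');f=cv2.cvtColor(s['frame'],cv2.COLOR_RGB2BGR);P=cloud(s)
cv2.imwrite('pics/s10c.png',cv2.resize(f[60:180,240:390],None,fx=4,fy=4,interpolation=2))
z=P[...,2];m=(s['depth']>0)&(P[...,0]>.4)&(P[...,0]<.62)&(P[...,1]>.27)&(P[...,1]<.36)&(z>.092)&(z<.1);q=P[m];print('fin',q.mean(0),len(q))
m=(s['depth']>0)&(np.hypot(P[...,0]-.4966,P[...,1]-.2435)<.014)&(z<.075)&(z>.04);q=P[m];print('button z',np.percentile(q[:,2],[5,50,95]),q[(q[:,2]>.056)].mean(0),len(q))
row(.4966,.2437,.03,73.1)"
```

```text
t 38.95 p [0.4964 0.2448 0.0934] F [ 0.3 -0.5  0.6] w 0.0002
fin [0.51399291 0.29931031 0.09644106] 43
button z [0.04773399 0.0586081  0.0625409 ] [0.49680577 0.24242633 0.05988381] 72
row to (0.4966, 0.2437, 0.03, 73.1) : -0.0005 -0.0008 0.0635 -0.0004 0.0001 0.0009
```

View pics/s10c.png

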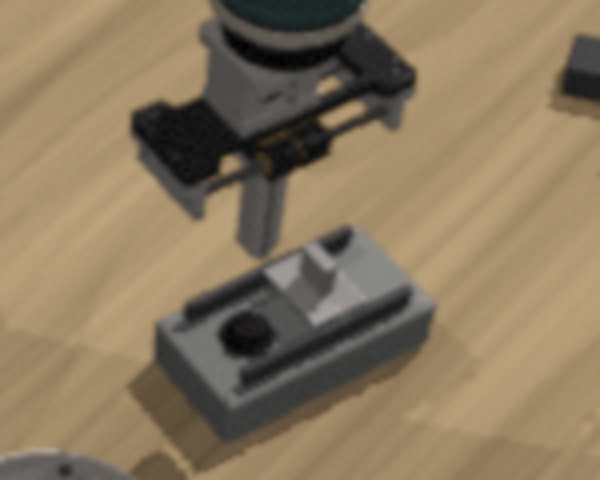

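The black button is exposed at (247,335) in the crop and the catch is open. I'll lower the shut fingers and press in steps.

Emit:
carry_out(commands="-0.0005 -0.001 0.03 0 0 0 0;-0.0005 -0.001 0.055 0 0 0 0;-0.0005 -0.001 0.067 0 0 0 0;-0.0005 -0.001 0.067 0 0 0 0")

```text
clock: 39.5
ee_pos: [0.4964, 0.243, 0.0264]
tcp_rot: [-0.0, 0.147, 0.989, -0.0]
wrist_force: [-0.4, -0.2, -0.8]
width: 0.0005
```

Emit:
carry_out(commands="0 0 0.002 0 0 0 0;0 0 0.004 0 0 0 0;0 0 0.006 0 0 0 0;0 0 0.006 0 0 0 0")

```text
clock: 40.0
ee_pos: [0.4967, 0.2433, 0.0208]
tcp_rot: [0.0, 0.147, 0.989, 0.0]
wrist_force: [-0.3, 0.8, 0.7]
width: 0.0002
```

Emit:
carry_out(commands="0 0 0.001 0 0 0 0;0 0 0.002 0 0 0 0;0 0 0.002 0 0 0 0")

```text
clock: 40.38
ee_pos: [0.4967, 0.2433, 0.0188]
tcp_rot: [0.0, 0.147, 0.989, 0.0]
wrist_force: [0.3, 1.0, 2.2]
width: 0.0006
```

Emit:
carry_out(commands="0 0 0.002 0 0 0 0;0 0 0.004 0 0 0 0;0 0 0.004 0 0 0 0")

```text
clock: 40.75
ee_pos: [0.4968, 0.2433, 0.0151]
tcp_rot: [0.0, 0.147, 0.989, 0.0]
wrist_force: [-2.6, -1.1, 14.9]
width: 0.0005
```

Emit:
carry_out(commands="0 0 0.001 0 0 0 0;0 0 0.002 0 0 0 0;0 0 0.002 0 0 0 0")

```text
clock: 41.12
ee_pos: [0.4969, 0.2434, 0.0143]
tcp_rot: [0.0, 0.147, 0.989, 0.001]
wrist_force: [-10.5, -3.8, 39.3]
width: 0.0001
```

The button has bottomed: force rose from 2 N to 39 N with no further travel. I'll let it go.

Emit:
carry_out(commands="0 0 -0.004 0 0 0 0;0 0 -0.02 0 0 0 0;0 0 -0.05 0 0 0 0;0 0 -0.08 0 0 0 0;0 0 -0.08 0 0 0 0;0 0.06 -0.08 0 0 0 0.036;0 0.06 -0.08 0 0 0 0.036;0 0.06 -0.08 0 0 0 0.036;0 0.06 -0.08 0 0 0 0.036")

```text
clock: 42.25
ee_pos: [0.5138, 0.2995, 0.0926]
tcp_rot: [-0.0, 0.147, 0.989, -0.0]
wrist_force: [-0.7, -0.1, -0.1]
width: 0.0351
```

```bash
python3 -c "
from h import *
s=snap('scene');f=cv2.cvtColor(s['frame'],cv2.COLOR_RGB2BGR);P=cloud(s);z=P[...,2]
m=(s['depth']>0)&(np.hypot(P[...,0]-.4966,P[...,1]-.2435)<.012)&(z<.075)&(z>.04);q=P[m];print('button z',np.percentile(q[:,2],[5,50,95]),len(q))
st();row(.5140,.3016,.034,73.1);hubs('scene')"
```

```text
button z [0.05094536 0.0601797  0.06316797] 47
t 42.30 p [0.5139 0.2996 0.0927] F [-0.4 -0.1  0.2] w 0.0356
row to (0.514, 0.3016, 0.034, 73.1) : 0.0005 0.0019 0.0587 -0.0004 0.0000 -0.0010
scene tin [0.493  0.0475 0.0742] 47 [255. 178.]
scene tin [0.4665 0.0006 0.074 ] 46 [236. 183.]
scene tin [0.5491 0.048  0.0743] 46 [271. 189.]
scene tin [5.216e-01 5.000e-04 7.410e-02] 48 [252. 194.]
scene tin [ 5.762e-01 -4.000e-04  7.420e-02] 50 [267. 206.]
```

The button is back up at z 0.060. Next I pinch the fin and slide the catch shut.

Emit:
carry_out(commands="0.0005 0.002 0.03 0 0 0 0.036;0.0005 0.002 0.05 0 0 0 0.036;0.0005 0.002 0.0585 0 0 0 0.036;0.0005 0.002 0.0585 0 0 0 0.036;0.0005 0.002 0.0585 0 0 0 0.005;0.0005 0.002 0.0585 0 0 0 0.005;0.0005 0.002 0.0585 0 0 0 0.005;0.0005 0.002 0.0585 0 0 0 0.005")

```text
clock: 43.35
ee_pos: [0.514, 0.3017, 0.0347]
tcp_rot: [-0.0, 0.147, 0.989, -0.0]
wrist_force: [-4.1, -5.8, 8.1]
width: 0.0116
```

Emit:
carry_out(commands="0 -0.01 0 0 0 0 0.005;0 -0.02 0 0 0 0 0.005;0 -0.03 0 0 0 0 0.005;0 -0.04 0 0 0 0 0.005;0 -0.05 0 0 0 0 0.005;0 -0.057 0 0 0 0 0.005;0 -0.06 0 0 0 0 0.005;0 -0.06 0 0 0 0 0.005;0 -0.06 0 0 0 0 0.005")

```text
clock: 44.48
ee_pos: [0.4968, 0.2445, 0.0347]
tcp_rot: [0.0, 0.147, 0.989, 0.0]
wrist_force: [-0.5, -2.1, 8.5]
width: 0.0116
```

Emit:
carry_out(commands="0 -0.003 0 0 0 0 0.005;0 -0.003 0 0 0 0 0.005;0 -0.003 0 0 0 0 0.005")

```text
clock: 44.85
ee_pos: [0.4967, 0.2442, 0.0347]
tcp_rot: [0.001, 0.146, 0.989, 0.002]
wrist_force: [7.4, 12.3, -4.3]
width: 0.0119
```

It's at the shut stop: force reversed to +12 N and position is back at 0.2442. I'll ease off, release and retreat.

Emit:
carry_out(commands="0 0.002 0 0 0 0 0.005;0 0.002 0 0 0 0 0.036;0 0.002 0 0 0 0 0.036;0 0.002 0 0 0 0 0.036;0 0.002 -0.03 0 0 0 0.036;0 0.002 -0.08 0 0 0 0.036;0 0.002 -0.12 0 0 0 0.036;0.05 0.002 -0.15 0 0 0 0.036;0.05 0.002 -0.15 0 0 0 0.036;0.05 0.002 -0.15 0 0 0 0.036;0.05 0.002 -0.15 0 0 0 0.036")

```text
clock: 46.22
ee_pos: [0.4489, 0.258, 0.1835]
tcp_rot: [-0.0, 0.147, 0.989, -0.001]
wrist_force: [0.6, -0.2, -0.5]
width: 0.0359
```

```bash
python3 -c "
from h import *
st();hubs('top');s=hubs('scene');f=cv2.cvtColor(s['frame'],cv2.COLOR_RGB2BGR);P=cloud(s);z=P[...,2]
m=(s['depth']>0)&(P[...,0]>.4)&(P[...,0]<.62)&(P[...,1]>.2)&(P[...,1]<.36)&(z>.092)&(z<.1);q=P[m];print('fin',q.mean(0),len(q))
cv2.imwrite('pics/s11.png',cv2.resize(f[60:384,100:400],None,fx=1.8,fy=1.8,interpolation=2))"
```

```text
t 46.23 p [0.4489 0.258  0.1835] F [ 0.6 -0.2 -0.5] w 0.0359
top tin [0.5762 0.0013 0.0738] 58 [261. 174.]
top tin [0.5492 0.0493 0.0742] 63 [241. 185.]
top tin [0.5218 0.0022 0.0744] 62 [260. 196.]
top tin [0.4929 0.0489 0.0741] 61 [241. 208.]
top tin [0.4668 0.0018 0.0747] 63 [260. 219.]
scene tin [0.4926 0.048  0.0738] 45 [255. 177.]
scene tin [0.467  0.0005 0.0744] 47 [236. 183.]
scene tin [0.5492 0.0479 0.074 ] 46 [271. 189.]
scene tin [0.5213 0.0006 0.0744] 47 [251. 194.]
scene tin [ 0.5762 -0.      0.0737] 50 [267. 206.]
fin [0.49651917 0.24274888 0.09642298] 39
```

View pics/s11.png

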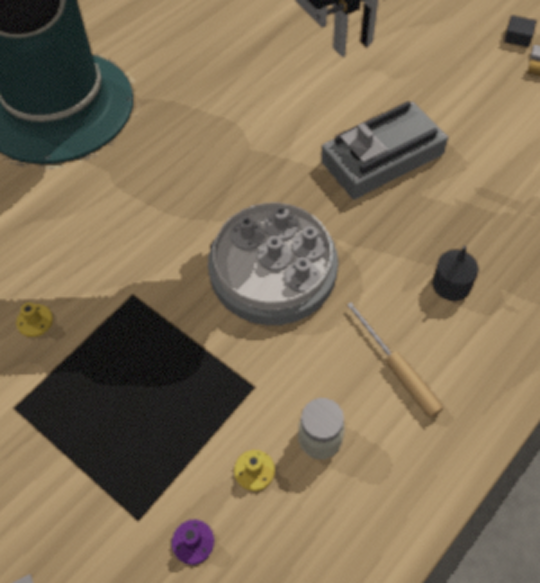

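The hubs lie in the tin around (275,248) in the crop, the catch is shut at (365,135), and the bystanders have not moved.

```bash
python3 -c "
from h import *
print(ctrl.finish_job())"
```

```text
the job is handed in; nothing more can be done
None
```

The job is handed in at about 46 s on the clock. All five grey hubs (five were present) are in the tin, and the button was pressed between opening and shutting the catch.

**Hubs:** They sit boss up in one flat layer, with boss tops at about 74 mm as expected. One is in the middle. The other four stand in a row round it at about 55 mm, each next to another outer hub.

**Pulse box:**
- **Catch open:** It slid 60 mm to its stop. The force rose there while the position held.
- **Button:** I pressed it until it bottomed, with the force reaching 39 N, and it came back up to about 60 mm.
- **Catch shut:** It went back to its stop, with the fin again at (0.4965, 0.243).

**Untouched:** The oil can, screwdriver, jar and the coloured look-alikes were not moved. At the end the robot was clear of everything.

**Disagreements:**
- **TCP height:** The reported height read about 39 mm lower than the finger tips in the depth images. Because of this the first grasp closed above the boss and gripped nothing; I corrected for it from then on.
- **Cameras:** The two cameras differ by up to 1.7 mm in y on the hub positions.

No knocked hub was seen.

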